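# Push the filter tube home in the water filter head

### The job

Put the slim filter tube into the water filter head: take the slimmer, taller of the two white tubes out of its holder, keep it upright with the tapered end down, and push it into the open flared collet, past the stiff rubber seal, until it bottoms. Then let go. Leave the thick tube where it stands.

Things in the scene. Friction and masses are not known exactly. Their poses are not given: they have to be found in the camera images.
- tube_mid (a point): Centre of the slim filter tube: rigid white tube, 22 mm across, 120 mm long, 50 g, upright and loose in a grey cup holder (floor 5 mm above the desk, rim at 28 mm; tube top at 125 mm). z runs up the tube. Lower end tapers to 17 mm over 6 mm; thin black insertion line round it 36 mm above its lower end. Grip it from its centre to 20 mm below its top, from any side.
- wide_mid (a point): Centre of the thick tube, a bystander that does not fit: white, 32 mm across, 90 mm long, upright in its own wider grey cup holder (floor at 5 mm, rim at 28 mm), about 10 cm or more from the slim tube. Which tube stands on which side varies. Leave it there.
- collet_mouth (a point): Centre of the rim of the open grey collet on the water filter head (white housing 120 x 120 x 20 mm, fixed to the desk), 56 mm above the desk; z is up. The flared mouth is about 46 mm across inside here and narrows like a funnel over 10 mm to a bore of 24 mm. A lower port on the housing, 57 mm from the collet, is capped and takes nothing.
- collet_seat (a point): Centre of the bottom of that collet's bore, 36 mm below the rim, 20 mm above the desk; z is up. A sprung rubber seal in the bore, 17 mm above the seat, stops a tube set in without force about 14 mm short; pushing past takes about 5 to 15 N straight down, then less until it meets the rigid seat. Bottomed, the tube's centre is 60 mm above the seat and its black line is level with the rim.

How it is judged:
At the end, for the whole second after the job is handed in: The slim tube stands in the open collet, tapered end down, upright within 10 degrees, its centre within 12 mm of the collet's axis, pushed past the seal and bottomed: its lower end within 4 mm of the seat (centre 50 to 64 mm above the seat) (z of tube_mid in the frame of collet_seat between 0.05 and 0.064 m and horizontal distance between tube_mid and collet_seat below 0.012 m and angle between tube_mid's own z axis and vertical below 0.175 rad); the robot touches nothing.
It fails at once if the thick tube is moved more than 25 mm from where it stood (distance of wide_mid from where it was at the start of the episode above 0.025 m).
It also fails if it takes over 42 s, if anything falls off the work surface, if the arm or the gripper's body presses on something with over 40 N, if the wrist force passes 120 N, or if a joint passes its speed limit or range.

### The arm

A 7-joint arm with a two-finger parallel gripper is mounted at the origin on a cart in front of the work surface, level with it; the furniture and walls round the work are solid. World frame = base frame: x ahead of the robot, y to its left, z up, the work surface at z = 0. Lengths are in m, angles in rad, forces in N, time in s.
With the tool pointing down it reaches from about 0.4 to 0.85 m from the base axis. Payload 10.4 kg.
Tool frame: the origin (TCP) lies at the centre of the arm's flange, where the gripper is bolted on; the fingertips stand 173 mm ahead of it and the grasp point (between the pads) lies 155 mm ahead of it; z points along the fingers, y is the line along which they close (so a half turn about z gives the same grasp; the last joint's range is limited). The gripper opens to 85 mm and grips with 20 to 120 N. Pads are 22 mm wide; open, the fingers measure 114 mm over their backs; the gripper's body (76 mm by 85 mm) begins 54 mm behind the grasp point. The pads swing forward as they close: fully open they stand 13 mm farther back than shut.
Start: joints at [-1.245, 0.332, -0.065, 1.46, 0.022, 1.35, -0.088], TCP at [0.214, 0.587, 0.405] pointing down, gripper open.
Joint ranges: [-2.6, 2.6], [-0.5, 2.12], [-1.47, 1.34], [0.16, 2.42], [-1.27, 4.41], [0.06, 2.06], [-2.6, 2.6]. Speed limits (rad/s): [2.22, 2.22, 2.79, 2.79, 3.14, 3.14, 3.14].

### API

Orientations are given as a unit quaternion [x, y, z, w].
In Python, from workcell import manip, viewer, finder gives the robot as it stands.
- The arm moves only by the tool arm_command, never from a script. Its argument "plan" is a list of rows, each an object with "dp": the shift along the tool's x, y, z in mm, a list of three; "spin": the turn about the tool's z in rad. A call has 1 to 5 rows; each row shifts and turns the commanded pose from where the row before left it, along the tool's axes as they then stand; what a row does not reach is not made up. A row lasts 1/10 s, in which the tool goes at most 50 mm and 8.59 degrees, less where a joint would pass 70% of its speed; a pose out of reach is approached as far as the arm can. A call is refused whole if a number of a shift passes 50 or a number of a turn 0.15, either way. A call with a gripper value outside its range is refused whole. "grip" is the closure, from -1 (fully open) to 1 (shut), set as the call begins (left out, the last holds). The fingers move at their own pace and stop on an object; "newtons" is the grip in N (left out, the last holds). Time passes only in rows, so rows that do not move let the fingers close. It gives the time, the measured TCP pose, the force, the opening and the grip force at its end, in the units of the state.
- manip.get_obs(): the state, without advancing time (a new reading comes with each control period).
- viewer.camera(name): name is "side" or "top" or "wrist"; returns the picture (384x512x3 uint8, blue, green, red); there is no depth.
- viewer.camera_params(name): a dict with "vertical_fov" (degrees; the focal length in pixels is half the picture's height over the tangent of half this angle, whatever the lens; pixels are square), "cx", "cy" (the principal point, pixels), "R" (3x3) and "t" (3): a world point X has camera coordinates R X + t; the wrist camera has in their place "T_tool_cam" (4x4, takes a point from camera to tool coordinates, whose origin is the TCP and whose axes are the flange's). Camera axes: x right, y down, z forward; pixel columns grow to the right and rows downward; lengths in m; the calibration is good to about 2 mm. A picture is of the moment at which its call begins: read the wrist's pose just before it. camera_params takes no time and is no camera call.
- manip.hand_in(): hands the job in; it is judged then, once.
Trained networks look in the newest picture that a camera, given by its name, has taken for a name from the list of things; names that differ only in an ending like _2 or _b are one class to them, and where a whole thing is asked for, a point or a joint stands for the part that bears it (a point fixed in the world has none). Each returns a list of dicts, best first, with "score" (0 to 1); they miss things now and then, are a little off and sometimes report something else, mostly with a low value. They report only what shows in the picture. A call takes as long as a camera call.
- finder.find_in(camera, thing): "position" ([x, y, z] in m, in world coordinates, good to about 4 mm: the middle of the surface that is visible of it).
The state is a dict: "clock": time; "joint_pos": joint angles; "joint_velocities": joint speeds; "tau": joint torques, N m; "position": TCP position; "ee_rot": TCP orientation; "ft_force": force on the tool from outside, world axes, zero at the start; "torque": the same for the moment, N m; "grip_width": opening from 0.0 (shut) to 1.0 (fully open); "grasp_force": force on a finger pad.
Only numpy, scipy, OpenCV 4.12 (cv2) and the standard library are available. Lean on these libraries where they do the work, as an engineer would, in place of code of your own. Each camera call takes 0.05 s, during which the arm holds its last target. There are 200 camera calls.

## Working session

There is one attempt and no reset: what is moved stays moved. The work goes in short steps, Python scripts to look and compute and a tool call to move; the robot and the scene stay as the last step left them, time stands still between calls to the robot, and variables do not carry over. Pictures are saved under pics/ and viewed, at most 10 in all, crops included, and the job is handed in when it is done.

Besides the shell and the picture viewer there is one more tool, called after "Emit:" as a command line: name --argument value ..., lists and objects as JSON in quotes. arm_command: Moves the arm, as the interface text tells. Its arguments: {"type":"object","properties":{"plan":{"type":"array","items":{"type":"object","properties":{"dp":{"type":"array","items":{"type":"number"}},"spin":{"type":"number"}}}},"grip":{"type":"number"},"newtons":{"type":"number"}},"required":["plan"]}

```bash
mkdir -p pics; cat > h.py <<'E'
import numpy as np, cv2
from scipy.spatial.transform import Rotation as Ro
from workcell import manip, viewer, finder
def cam(n):
    o=manip.get_obs(); im=np.array(viewer.camera(n)); p=viewer.camera_params(n)
    if 'R' in p: R,t=np.array(p['R']),np.array(p['t'])
    else:
        T=np.eye(4);T[:3,:3]=Ro.from_quat(o['ee_rot']).as_matrix();T[:3,3]=o['position']
        W=np.linalg.inv(T@np.array(p['T_tool_cam'])); R,t=W[:3,:3],W[:3,3]
    f=im.shape[0]/2/np.tan(np.radians(p['vertical_fov'])/2)
    return im,np.array([[f,0,p['cx']],[0,f,p['cy']],[0,0,1]])@np.c_[R,t]
def proj(P,X): q=P@np.r_[X,1]; return q[:2]/q[2]
def tri(Ps,uv):
    A=np.vstack([r for P,(u,v) in zip(Ps,uv) for r in (u*P[2]-P[0],v*P[2]-P[1])])
    X=np.linalg.svd(A)[2][-1]; return X[:3]/X[3]
def onz(P,uv,z):
    u,v=uv; A=np.array([u*P[2]-P[0],v*P[2]-P[1]]); return np.linalg.solve(A[:,:2],-A[:,2]*z-A[:,3])
E
python3 - <<'E'
from h import *
np.set_printoptions(precision=3,suppress=True)
o=manip.get_obs();print(o['clock'],o['position'],Ro.from_quat(o['ee_rot']).as_matrix())
L=[]
for n in ('side','top'):
    im,P=cam(n);L.append(im)
    for th in ('tube_mid','wide_mid','collet_mouth','collet_seat'):
        for r in finder.find_in(n,th)[:2]: print(n,th,r['score'],np.array(r['position']),proj(P,r['position']))
    cv2.imwrite(f'pics/{n}0.png',im)
E
```

```text
0.0 [0.214 0.587 0.404] [[-0.94   0.342 -0.   ]
 [ 0.342  0.94  -0.001]
 [-0.    -0.001 -1.   ]]
side tube_mid 0.85 [ 0.504 -0.117  0.079] [270.531 174.59 ]
side wide_mid 0.76 [0.539 0.032 0.07 ] [249.573 207.507]
side collet_mouth 0.76 [0.59  0.212 0.021] [212.196 274.4  ]
side collet_seat 0.69 [0.587 0.211 0.021] [214.05  274.081]
top tube_mid 0.49 [ 0.498 -0.115  0.114] [364.801 215.034]
top wide_mid 0.72 [0.543 0.021 0.095] [290.044 190.005]
top collet_mouth 0.58 [0.595 0.188 0.022] [206.953 166.665]
top collet_seat 0.74 [0.588 0.188 0.018] [207.25 170.19]
```

View pics/side0.png

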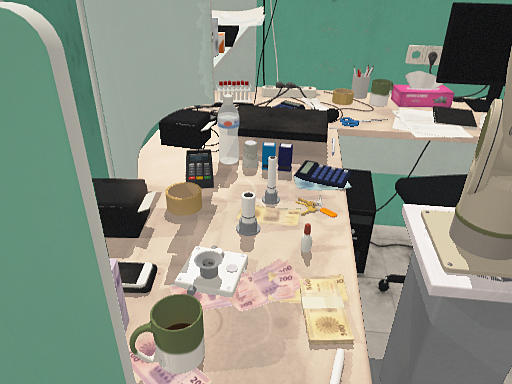

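View pics/top0.png

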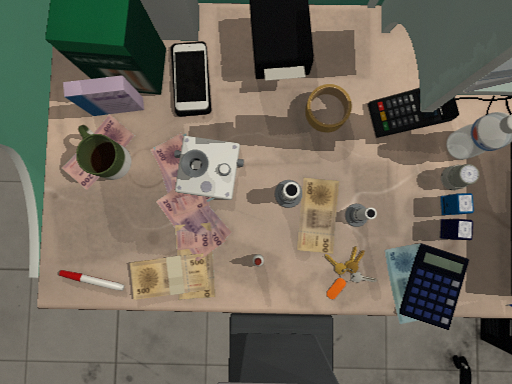

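The side view shows the slim tube with its top at (272,157), the thick tube at (248,195) and the collet mouth at about (209,258). In the top view the slim tube's top is at (371,213), the thick one's at (291,190) and the collet at about (193,163). Next I triangulate these points.

```bash
python3 - <<'E'
from h import *
np.set_printoptions(precision=4,suppress=True)
A,Ps=cam('side');B,Pt=cam('top')
for n,a,b in (('slimtop',(272,157),(371,213)),('widetop',(248,195),(291,190)),('mouth',(209,258),(193,163))):
    X=tri([Ps,Pt],[a,b]);print(n,X,proj(Ps,X),proj(Pt,X))
print(onz(Pt,(371,213),.125),onz(Ps,(272,157),.125),onz(Pt,(193,163),.056),onz(Ps,(209,258),.056))
c=np.hstack([cv2.resize(I[v:v+96,u:u+64],None,fx=6,fy=6,interpolation=cv2.INTER_CUBIC) for I,u,v in ((A,180,220),(B,165,120))])
cv2.imwrite('pics/c1.png',c)
print(viewer.camera_params('wrist')['T_tool_cam'],viewer.camera_params('wrist')['vertical_fov'])
E
```

```text
slimtop [ 0.5021 -0.1237  0.1262] [272.3606 157.0234] [370.984  212.5741]
widetop [0.5438 0.0192 0.095 ] [248.3859 195.038 ] [290.9742 189.6049]
mouth [0.5956 0.2111 0.0614] [208.7203 257.9585] [193.0236 163.2335]
[ 0.5013 -0.124 ] [ 0.5031 -0.1262] [0.5968 0.212 ] [0.5966 0.2048]
[[-0.0003 -0.9467 -0.322   0.0823]
 [ 1.     -0.0002 -0.0003 -0.0004]
 [ 0.0002 -0.322   0.9467  0.0307]
 [ 0.      0.      0.      1.    ]] 69.73636204252642
```

View pics/c1.png

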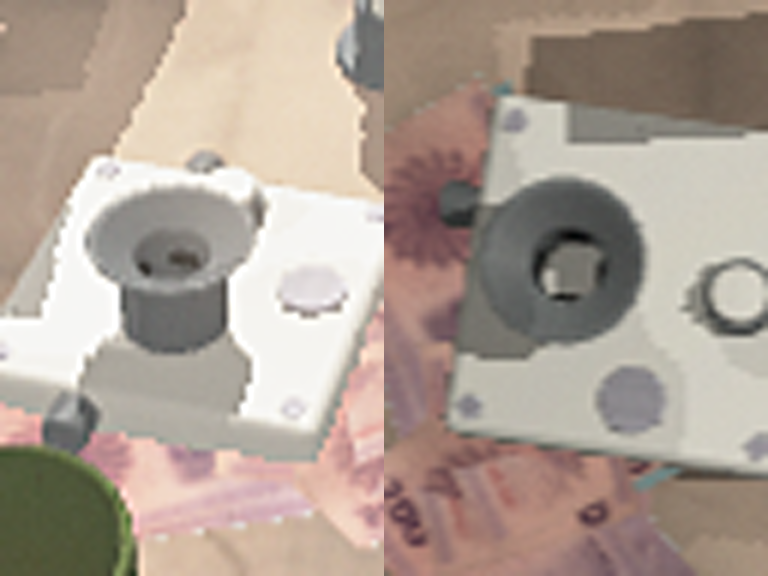

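Heights come out at 0.126, 0.095 and 0.06 m, which match the text, and the reach is fine. I'm going above the collet first for a close look.

Emit:
arm_command --plan '[{"dp":[-30,-14,0]},{"dp":[-44,-20,0]},{"dp":[-44,-20,0]},{"dp":[-44,-20,0]},{"dp":[-44,-20,0]}]' --grip -1

```text
invalid input at $.plan[0]: expected keys dp, spin
```

Emit:
arm_command --plan '[{"dp":[-44,-20,0]},{"dp":[-44,-20,0]},{"dp":[-44,-20,0]},{"dp":[-44,-20,0]},{"dp":[-44,-20,0]}]'

```text
invalid input at $.plan[0]: expected keys dp, spin
```

Emit:
arm_command --plan '[{"dp":[-35,-16,0]},{"dp":[-16,-8,0]},{"dp":[0,0,0]},{"dp":[0,0,0]}]'

```text
invalid input at $.plan[0]: expected keys dp, spin
```

```bash
python3 - <<'E'
from h import *
np.set_printoptions(precision=4,suppress=True)
im,P=cam('wrist');np.save('P1.npy',P);cv2.imwrite('pics/w1.png',im)
o=manip.get_obs();print(o['clock'],o['position'])
for r in finder.find_in('wrist','collet_mouth')[:2]: print(r['score'],np.array(r['position']),proj(P,r['position']))
print(proj(P,[.596,.210,.056]))
E
```

```text
0.65 [0.2136 0.5874 0.4048]
[125.6755 440.8187]
```

View pics/w1.png

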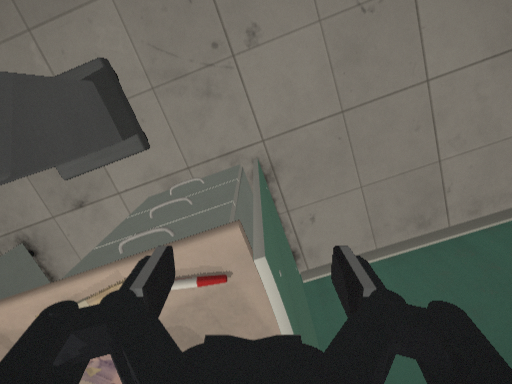

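The calls were refused because each row also needs "spin". The picture shows the start pose, with the fingers at about (150,280) and (355,280). I'm resending the moves with spin included.

Emit:
arm_command --plan '[{"dp":[-30,-14,0],"spin":0},{"dp":[-44,-20,0],"spin":0},{"dp":[-44,-20,0],"spin":0},{"dp":[-44,-20,0],"spin":0},{"dp":[-44,-20,0],"spin":0}]' --grip -1

```text
clock: 1.2
position: [0.3762, 0.4271, 0.405]
ee_rot: [0.173, 0.985, 0.0, 0.0]
ft_force: [0.7, 0.7, -0.1]
grip_width: 0.998
grasp_force: 0.0
```

Emit:
arm_command --plan '[{"dp":[-44,-20,0],"spin":0},{"dp":[-44,-20,0],"spin":0},{"dp":[-44,-20,0],"spin":0},{"dp":[-44,-20,0],"spin":0},{"dp":[-44,-20,0],"spin":0}]'

```text
clock: 1.7
position: [0.5487, 0.2579, 0.405]
ee_rot: [0.173, 0.985, 0.0, 0.0]
ft_force: [0.8, 0.8, -0.3]
grip_width: 1.001
grasp_force: 0.0
```

Emit:
arm_command --plan '[{"dp":[-35,-16,0],"spin":0},{"dp":[-16,-8,0],"spin":0},{"dp":[0,0,0],"spin":0},{"dp":[0,0,0],"spin":0}]'

```text
clock: 2.1
position: [0.5872, 0.2198, 0.4046]
ee_rot: [0.174, 0.985, 0.0, -0.0]
ft_force: [-0.1, 1.1, 0.1]
grip_width: 1.0
grasp_force: 0.0
```

```bash
python3 - <<'E'
from h import *
np.set_printoptions(precision=4,suppress=True)
im,P=cam('wrist');np.save('P1.npy',P);cv2.imwrite('pics/w2.png',im)
o=manip.get_obs();print(o['clock'],o['position'])
for r in finder.find_in('wrist','collet_mouth')[:2]: print(r['score'],np.array(r['position']),proj(P,r['position']))
print(proj(P,[.596,.210,.056]))
E
```

```text
2.15 [0.5868 0.2205 0.4047]
0.59 [0.5897 0.1933 0.0193] [234.8133 172.9607]
[247.8007 180.9476]
```

View pics/w2.png

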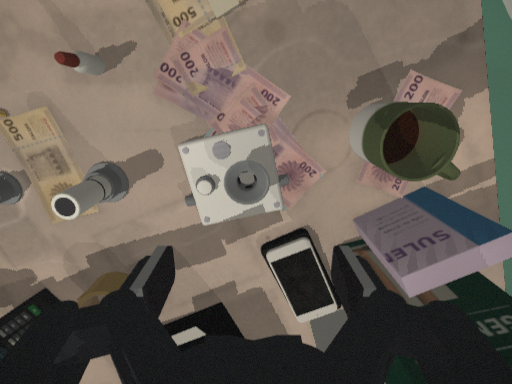

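The wrist view shows the collet mouth at about (250,180), close to the prediction of (248,181). The slim tube is off to the left, and the mug at (410,140) is well clear. Now I compute the mouth position and go to the tube.

```bash
python3 - <<'E'
from h import *
np.set_printoptions(precision=4,suppress=True)
P=np.load('P1.npy');im=cv2.imread('pics/w2.png')
print(onz(P,(250,180),.056))
_,Pt=cam('top');_,Ps=cam('side')
X=tri([P,Pt,Ps],[(250,180),(194.8,163.3),(208.5,260)]);print(X,proj(P,X),proj(Pt,X),proj(Ps,X))
o=manip.get_obs();R=Ro.from_quat(o['ee_rot']).as_matrix()
print(o['position'],1000*R.T@(np.array([.502,-.125,.36])-o['position']))
cv2.imwrite('pics/c2.png',cv2.resize(im[130:230,190:310],None,fx=5,fy=5,interpolation=cv2.INTER_CUBIC))
E
```

```text
[0.5958 0.2129]
[0.5966 0.2096 0.0544] [247.6741 181.0867] [194.3309 163.2641] [208.5549 260.2287]
[0.5866 0.2208 0.4048] [ -37.9053 -353.9716   44.6178]
```

View pics/c2.png

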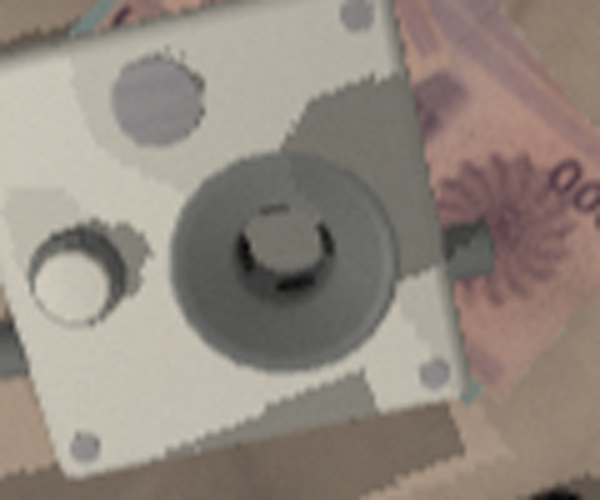

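The rim centre in the crop is (284,261), which is wrist pixel (247,182). That puts the mouth at about (0.597, 0.210), in agreement with the other views. Moving above the slim tube.

Emit:
arm_command --plan '[{"dp":[-3,-26,0],"spin":0},{"dp":[-5,-46,0],"spin":0},{"dp":[-5,-46,0],"spin":0},{"dp":[-5,-46,0],"spin":0},{"dp":[-5,-46,0],"spin":0}]'

```text
clock: 2.8
position: [0.5363, 0.0134, 0.4049]
ee_rot: [0.173, 0.985, 0.0, 0.0]
ft_force: [1.2, 0.3, 0.3]
grip_width: 1.007
grasp_force: 0.0
```

Emit:
arm_command --plan '[{"dp":[-5,-46,0],"spin":0},{"dp":[-5,-46,0],"spin":0},{"dp":[-5,-40,10],"spin":0},{"dp":[0,-12,10],"spin":0},{"dp":[0,0,0],"spin":0}]'

```text
clock: 3.3
position: [0.5011, -0.1273, 0.3838]
ee_rot: [0.175, 0.985, 0.0, -0.001]
ft_force: [0.3, 0.6, 0.2]
grip_width: 1.0
grasp_force: 0.0
```

```bash
python3 - <<'E'
from h import *
np.set_printoptions(precision=4,suppress=True)
manip.get_obs()
cam('wrist');im,P=cam('wrist');np.save('P2.npy',P);cv2.imwrite('pics/w3.png',im)
o=manip.get_obs();print(o['clock'],o['position'])
for r in finder.find_in('wrist','tube_mid')[:2]: print(r['score'],np.array(r['position']),proj(P,r['position']))
print(proj(P,[.502,-.124,.125]),proj(P,[.502,-.124,.028]))
E
```

```text
3.4 [ 0.5025 -0.1245  0.3848]
0.6 [ 0.4949 -0.1224  0.1176] [253.47   186.2599]
[254.5377 196.5997] [253.9833 169.694 ]
```

View pics/w3.png

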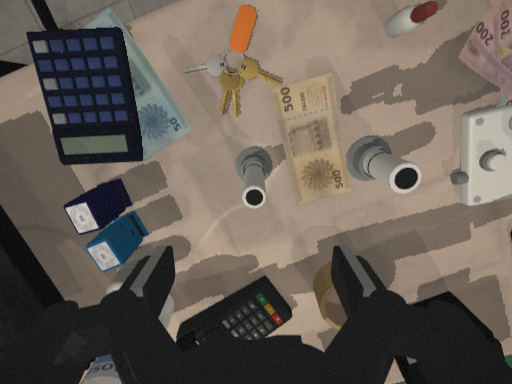

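The tube top is at (254,197) and the prediction was (254.5,196.6), so the gripper is centred over it. I descend 141 mm and close.

Emit:
arm_command --plan '[{"dp":[0,0,25],"spin":0},{"dp":[0,0,40],"spin":0},{"dp":[0,0,40],"spin":0},{"dp":[0,0,26],"spin":0},{"dp":[0,0,10],"spin":0}]'

```text
clock: 3.95
position: [0.502, -0.1241, 0.2415]
ee_rot: [0.172, 0.985, 0.0, -0.002]
ft_force: [0.4, 0.7, 0.4]
grip_width: 1.0
grasp_force: 0.0
```

Emit:
arm_command --plan '[{"dp":[0,0,0],"spin":0},{"dp":[0,0,0],"spin":0},{"dp":[0,0,0],"spin":0},{"dp":[0,0,0],"spin":0},{"dp":[0,0,0],"spin":0}]' --grip 1 --newtons 70

```text
clock: 4.45
position: [0.5026, -0.1262, 0.2449]
ee_rot: [0.174, 0.985, 0.0, 0.001]
ft_force: [-0.9, 0.9, 5.1]
grip_width: 0.239
grasp_force: 68.0
```

Emit:
arm_command --plan '[{"dp":[0,0,0],"spin":0},{"dp":[0,0,0],"spin":0},{"dp":[0,0,0],"spin":0},{"dp":[0,0,0],"spin":0},{"dp":[0,0,0],"spin":0}]'

```text
clock: 4.95
position: [0.5026, -0.1261, 0.2449]
ee_rot: [0.173, 0.985, 0.0, 0.001]
ft_force: [-1.5, 1.0, 5.4]
grip_width: 0.235
grasp_force: 68.0
```

Gripped: the opening is about 20 mm and the pad force 68 N. Lift, then carry to the collet.

Emit:
arm_command --plan '[{"dp":[0,0,-20],"spin":0},{"dp":[0,0,-35],"spin":0},{"dp":[0,0,-35],"spin":0},{"dp":[0,0,-25],"spin":0},{"dp":[0,0,-10],"spin":0}]'

```text
clock: 5.45
position: [0.5025, -0.1265, 0.3716]
ee_rot: [0.174, 0.985, 0.0, 0.002]
ft_force: [-0.3, 0.0, -1.2]
grip_width: 0.236
grasp_force: 68.5
```

Emit:
arm_command --plan '[{"dp":[2,20,0],"spin":0},{"dp":[3,40,0],"spin":0},{"dp":[4,45,0],"spin":0},{"dp":[4,45,0],"spin":0},{"dp":[4,45,0],"spin":0}]'

```text
clock: 5.95
position: [0.5527, 0.0645, 0.3681]
ee_rot: [0.174, 0.985, 0.0, -0.0]
ft_force: [-0.0, -1.5, -0.5]
grip_width: 0.241
grasp_force: 68.6
```

Emit:
arm_command --plan '[{"dp":[4,45,0],"spin":0},{"dp":[4,45,0],"spin":0},{"dp":[2,40,0],"spin":0},{"dp":[0,20,0],"spin":0},{"dp":[0,0,0],"spin":0}]'

```text
clock: 6.45
position: [0.5943, 0.2111, 0.3671]
ee_rot: [0.171, 0.985, 0.0, -0.001]
ft_force: [-0.9, -1.2, -0.8]
grip_width: 0.235
grasp_force: 68.6
```

```bash
python3 - <<'E'
from h import *
np.set_printoptions(precision=4,suppress=True)
cam('wrist');cam('wrist');im,P=cam('wrist');np.save('P3.npy',P);I=[im]
o=manip.get_obs();print(o['clock'],o['position'],o['grip_width'],o['ft_force'])
T=np.array(o['position']);R=Ro.from_quat(o['ee_rot']).as_matrix()
print('to go',1000*R.T@(np.array([.5968,.2098,T[2]])-T))
t=T+R@[0,0,.155]
print('tube top if centred',proj(P,t+[0,0,.035]),'mouth',proj(P,[.5968,.2098,.056]))
for n in('side','top'):
    s,Q=cam(n);print(n,proj(Q,t),proj(Q,t-[0,0,.085]),proj(Q,[.5968,.2098,.056]));u,v=proj(Q,t-[0,0,.085]).astype(int)
    I.append(cv2.resize(s[max(v-60,0):v+60,u-40:u+40],None,fx=3.2,fy=3.2)[:384])
cv2.imwrite('pics/w4.png',cv2.resize(np.hstack([I[0],I[1]]),None,fx=1,fy=1))
E
```

```text
6.6 [0.5946 0.206  0.3681] 0.23724205868053974 [-0.0137 -0.9692 -1.1541]
to go [-0.7214  4.355  -0.0057]
tube top if centred [251.7318 315.5917] mouth [256.8427 181.408 ]
side [206.2564 188.577 ] [208.3604 228.2228] [208.3728 259.6315]
top [182.0225 150.8616] [190.2988 158.7105] [194.1125 163.024 ]
```

View pics/w4.png

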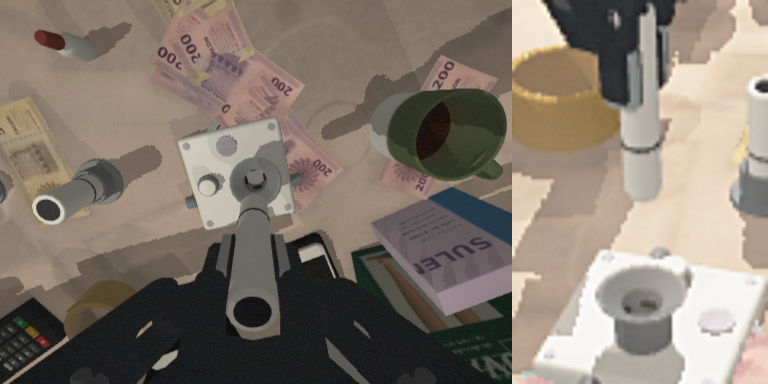

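The tube hangs upright and centred in the fingers. Its top is at (252,314) against a prediction of (252,316), and its lower end sits just above the collet at (256,178). I correct by 4 mm and go down to the mouth.

Emit:
arm_command --plan '[{"dp":[-1,4,15],"spin":0},{"dp":[0,0,25],"spin":0},{"dp":[0,0,20],"spin":0},{"dp":[0,0,10],"spin":0},{"dp":[0,0,0],"spin":0}]'

```text
clock: 7.2
position: [0.5965, 0.2103, 0.2968]
ee_rot: [0.174, 0.985, -0.001, -0.001]
ft_force: [-0.3, -0.2, -0.0]
grip_width: 0.236
grasp_force: 68.6
```

Emit:
arm_command --plan '[{"dp":[0,0,4],"spin":0},{"dp":[0,0,4],"spin":0},{"dp":[0,0,3],"spin":0},{"dp":[0,0,2],"spin":0},{"dp":[0,0,0],"spin":0}]'

```text
clock: 7.7
position: [0.597, 0.2107, 0.2857]
ee_rot: [0.174, 0.985, 0.0, 0.0]
ft_force: [-0.4, -0.6, 0.2]
grip_width: 0.237
grasp_force: 68.6
```

Emit:
arm_command --plan '[{"dp":[0,0,3],"spin":0},{"dp":[0,0,3],"spin":0},{"dp":[0,0,2],"spin":0},{"dp":[0,0,0],"spin":0}]'

```text
clock: 8.1
position: [0.5975, 0.2092, 0.2776]
ee_rot: [0.174, 0.985, -0.001, 0.001]
ft_force: [2.1, -4.9, 1.2]
grip_width: 0.238
grasp_force: 68.7
```

Emit:
arm_command --plan '[{"dp":[0,0,2],"spin":0},{"dp":[0,0,2],"spin":0},{"dp":[0,0,2],"spin":0},{"dp":[0,0,0],"spin":0}]' --newtons 100

```text
clock: 8.5
position: [0.5978, 0.209, 0.2728]
ee_rot: [0.174, 0.985, -0.0, 0.001]
ft_force: [1.5, -6.1, 8.5]
grip_width: 0.231
grasp_force: 97.6
```

The wall pushes it toward -y, so I ease 1 mm that way. The seal is resisting at 8 N; I keep pushing.

Emit:
arm_command --plan '[{"dp":[-1,-1,2],"spin":0},{"dp":[0,0,3],"spin":0},{"dp":[0,0,3],"spin":0},{"dp":[0,0,0],"spin":0}]'

```text
clock: 8.9
position: [0.5981, 0.2085, 0.2642]
ee_rot: [0.174, 0.985, -0.0, 0.001]
ft_force: [1.8, -3.6, 3.7]
grip_width: 0.231
grasp_force: 97.9
```

Emit:
arm_command --plan '[{"dp":[0,0,2],"spin":0},{"dp":[0,0,2],"spin":0},{"dp":[0,0,1],"spin":0},{"dp":[0,0,0],"spin":0}]'

```text
clock: 9.3
position: [0.5982, 0.2086, 0.2599]
ee_rot: [0.174, 0.985, 0.0, 0.001]
ft_force: [-1.6, -4.7, 11.5]
grip_width: 0.229
grasp_force: 98.9
```

The seal is passed, with the TCP at 0.260 where I expected the seat. I push a little more to confirm a rigid stop.

Emit:
arm_command --plan '[{"dp":[0,0,1],"spin":0},{"dp":[0,0,1],"spin":0},{"dp":[0,0,0],"spin":0}]'

```text
clock: 9.6
position: [0.5985, 0.2085, 0.2598]
ee_rot: [0.174, 0.985, 0.0, 0.001]
ft_force: [-5.3, -7.0, 26.2]
grip_width: 0.232
grasp_force: 100.5
```

That's a rigid stop: 26 N with no further travel. Now I relieve the load, open, and retreat straight up.

Emit:
arm_command --plan '[{"dp":[0,0,-2],"spin":0},{"dp":[0,0,0],"spin":0}]'

```text
clock: 9.8
position: [0.5982, 0.2086, 0.26]
ee_rot: [0.174, 0.985, 0.0, 0.001]
ft_force: [-0.9, -4.3, 11.7]
grip_width: 0.232
grasp_force: 99.0
```

Emit:
arm_command --plan '[{"dp":[0,0,0],"spin":0},{"dp":[0,0,0],"spin":0},{"dp":[0,0,0],"spin":0},{"dp":[0,0,0],"spin":0},{"dp":[0,0,0],"spin":0}]' --grip -1

```text
clock: 10.3
position: [0.5974, 0.2096, 0.2585]
ee_rot: [0.173, 0.985, 0.0, -0.0]
ft_force: [0.5, -0.1, 0.2]
grip_width: 0.998
grasp_force: 0.0
```

Emit:
arm_command --plan '[{"dp":[0,0,-15],"spin":0},{"dp":[0,0,-30],"spin":0},{"dp":[0,0,-35],"spin":0},{"dp":[0,0,-35],"spin":0},{"dp":[0,0,-15],"spin":0}]'

```text
clock: 10.8
position: [0.598, 0.2093, 0.3937]
ee_rot: [0.174, 0.985, 0.002, 0.002]
ft_force: [1.0, -0.1, 0.7]
grip_width: 1.003
grasp_force: 0.0
```

```bash
python3 - <<'E'
from h import *
np.set_printoptions(precision=4,suppress=True)
cam('wrist');im,P=cam('wrist');s,Q=cam('side')
o=manip.get_obs();print(o['clock'],o['position'],o['grip_width'],o['ft_force'])
for z in (.056,.08,.14): print(z,proj(P,[.597,.2095,z]),proj(Q,[.597,.2095,z])-[170,200])
cv2.imwrite('pics/w5.png',np.hstack([im,cv2.resize(s[200:296,170:234],None,fx=4,fy=4)]))
E
```

```text
10.95 [0.5976 0.2094 0.3898] 1.0028177023938847 [-0.7019  0.1947 -0.7255]
0.056 [251.2621 171.2324] [38.3048 59.5245]
0.08 [251.2722 176.971 ] [37.7599 49.7683]
0.14 [251.3057 196.1075] [36.3188 23.9699]
```

View pics/w5.png

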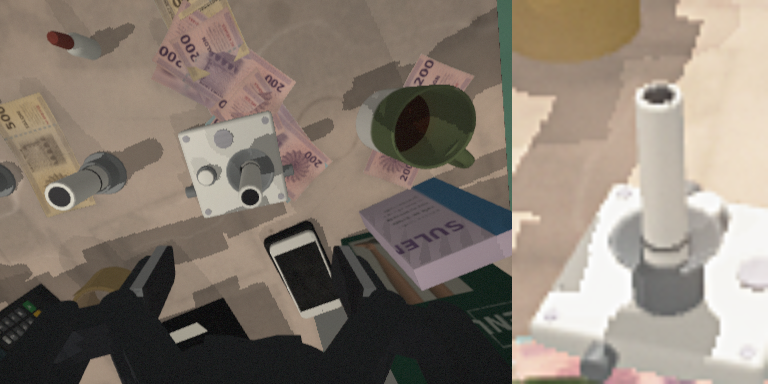

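The tube stands upright in the collet. Its top is at (250,197) in the wrist view and (36.5,23.5) in the side crop; for a bottomed tube I predicted (251,196) and (36.3,24.0). The black line is level with the rim. Handing in.

```bash
python3 -c "
from workcell import manip
print(manip.hand_in())"
```

```text
the job is handed in; nothing more can be done
None
```

The slim tube is in the open collet, upright and pushed past the seal to a rigid stop, the gripper has let go and backed off, and I handed the job in at about 11 s; no verdict came back.

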